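# Load the filter cartridge into the cleaning machine

### The arm

A 6-joint arm with a two-finger parallel gripper is mounted at the origin on the work surface. World frame = base frame: x ahead of the robot, y to its left, z up, the work surface at z = 0. Lengths are in m, angles in rad, forces in N, time in s.
With the tool pointing down it reaches from about 0.25 to 0.775 m from the base axis. Payload 8.9 kg.
Tool frame: the origin (TCP) lies midway between the tips of the shut fingers; the grasp point (between the pads) lies 19 mm behind it; z points along the fingers, y is the direction in which the jaws open and shut (so a half turn about z gives the same grasp; the last joint's range is limited). The gripper opens to 85 mm and grips with 20 to 120 N. Pads are 22 mm wide; open, the fingers measure 114 mm over their backs; the gripper's body (76 mm by 85 mm) begins 54 mm behind the grasp point. The pads swing forward as they close: fully open they stand 13 mm farther back than shut.
Start: joints at [0.968, 0.291, -0.153, 1.127, 0, 1.431], TCP at [0.235, 0.47, 0.231] pointing down, gripper open.
Joint ranges: [-2.52, 2.52], [-0.91, 1.74], [-1.3, 1.37], [-1.96, 2.02], [-1.52, 1.47], [-3.14, 3.14]. Speed limits (rad/s): [2.22, 2.22, 2.79, 3.14, 3.14, 3.14].

### API

Orientations are given as a unit quaternion [x, y, z, w].
In Python, from rig import ctrl, viewer, order gives the robot as it stands. The module is installed in compiled form; this text tells all that it offers.
- The arm moves only by the shell command python3 -m pendant 'ROWS' [OPENING] [FORCE]. ROWS is JSON, a list of rows, each an object of numbers: "x", "y", "z": the shift along the tool's x, y, z in cm; "roll": the turn about the tool's z in degrees. In form: [{"x": .., "y": .., "z": .., "roll": ..}, ...]. A call has 1 to 20 rows; each row shifts and turns the pose as measured when the row begins, along the tool's axes as they then stand; what a row does not reach is not made up. A row lasts 1/12 s, in which the tool goes at most 41.7 mm and 7.16 degrees, less where a joint would pass 70% of its speed; a pose out of reach is approached as far as the arm can. A call with a gripper value outside its range is refused whole. OPENING is the gripper command: -1 is shut, 1 is fully open, values between are in proportion, set as the call begins (- or left out, the last holds). The fingers move at their own pace and stop on an object; FORCE is the grip in N (left out, the last holds). Time passes only in rows, so rows that do not move let the fingers close. It gives the time, the measured TCP pose, the force and the opening at its end, in the units of the state.
- ctrl.sense(): the state, without advancing time (a new reading comes with each control period).
- viewer.get_image(name): name is "scene" or "top" or "wrist"; returns (picture, depth): 420x560x3 uint8, red, green, blue; 420x560 float32, m along the optical axis (not along the pixel's ray), 0 where there is no reading.
- viewer.camera_info(name): a dict with "fx", "fy", "cx", "cy" (pixels), "xyz" and "attitude" of the camera in the world. Camera axes: x right, y up, looking along -z (the intrinsics and any distortion apply to the point x, -y, -z); pixel columns grow to the right and rows downward; lengths in m; the calibration is good to about 2 mm. A picture is of the moment at which its call begins: read the wrist's pose just before it. camera_info takes no time and is no camera call; for the wrist camera it gives the pose at the moment of the call.
- order.hand_in(): hands the job in, once; it reports no verdict.
The state is a dict: "t": time; "q": joint angles; "qd": joint speeds; "tau": joint torques, N m; "ee_pos": TCP position; "tool_rot": TCP orientation; "force": force on the tool from outside, world axes, zero at the start; "torque": the same for the moment, N m; "width": finger opening in m.
Only numpy, scipy, OpenCV 4.12 (cv2) and the standard library are available. Lean on these libraries where they do the work, as an engineer would, in place of code of your own. Each camera call takes 0.05 s, during which the arm holds its last target.

### The job

The filter cartridge was left in the drying stand handle first: draw it out by the metal tongue that sticks out, lay it flat on the bench and let go of it. Then pick it up by its upright handle and slide the tongue into the slot in the side of the cleaning machine, gently, until you feel it come up against the stop hidden inside (how deep differs from machine to machine), and let go, leaving it fully home. Leave the black-lidded glass jar that stands on the bench where it is.

Things in the scene. Friction and masses are not known exactly. Their poses are not given: they have to be found in the camera images.
- cartridge: Filter cartridge, 150 mm long, about 100 g. Origin: underside, mid-length; x to the tongue tip, z up when flat. Steel tongue x -31 to 75 mm, 30 wide (y), 12 thick (z 0-12). Black upright fin handle x -75 to -31, 14 wide, z 0-34, too tall for the slot. Starts in the drying stand, handle inside, tongue sticking out 57 to 73 mm.
- tip (a point): Middle of the plain square end face of the cartridge's tongue (x 75, z 6 mm in the cartridge's frame); axes as the cartridge's. The balance point lies about 62 mm behind it.
- handle (a point): Point inside the fin handle where it is best gripped across its 14 mm (x -53 mm, 24 mm above the cartridge's underside); axes as the cartridge's.
- stand: Fixed aluminium drying stand, a tunnel 100 mm long, 60 wide, 70 tall, open only at its mouth. Origin: on the bench under the mouth; x points out of the mouth (the way to draw the cartridge out), z up; it reaches back to x -100 mm. Floor 25 mm above the bench, inside 52 wide, 42 high. A rib 14 mm wide, 25 tall, goes on 27 mm in front of the mouth, under the tongue.
- port: Filter port: fixed grey housing 90 mm wide, 63.5 tall, 125 long, on the side of the cleaning machine, which stands behind it (x 125 to 325 mm, 220 wide, deck 90 tall, motor head up to 370 tall). Origin: on the bench under the slot mouth; x points into the slot (the way to push), z up. The slot is level, on the centre line, 33 mm wide, 15.5 high, its floor 36 mm above the bench.
- port_mouth (a point): Middle of the slot mouth's lower edge, on the slot floor; axes as the port's. Flared lips reach 12 mm out. Stop: unseen, 70 to 88 mm inside, different each time: a sprung rubber buffer, about 2.5 N per mm (more if hit fast), yields up to 6 mm, then solid. Pushing over 25 N is ramming. At home 18 to 36 mm of tongue still shows between the slot face and the handle.
- jar: Glass jar with a black lid, 72 mm across, 100 mm tall, standing loose on the bench (not the one fixed in the machine). Origin: centre of its underside.
There are look-alikes about, which are no part of the job. What is shaped like the cartridge but red or yellow is not meant.

How it is judged:
On the way, in this order (a step that is already met when the one before it is completed fails the run):
1. the cartridge lies flat on the bench, let go (height (world z) of cartridge below 0.006 m and angle between cartridge's own z axis and vertical below 0.1 rad and contact force between the fingers and cartridge below 0.1 N and linear speed of cartridge below 0.02 m/s), for 0.2 s.
2. the cartridge is held by its handle, lifted off the bench (height (world z) of cartridge above 0.02 m and contact force between the fingers and cartridge_c0 above 1 N), for 0.2 s.
At the end, for the whole second after the job is handed in: The tongue is in the slot with its end within about 2.5 mm of the hidden stop, level and straight to 0.12 rad, and the cartridge is let go and at rest (distance between tip and buffer_c0 below 0.005 m and angle between the x axis of cartridge and the x axis of port, either way round below 0.12 rad and angle between cartridge's own z axis and vertical below 0.12 rad and linear speed of cartridge below 0.01 m/s); the robot touches nothing.
It fails at once if the cartridge rammed against the stop or the port with more than 25 N (contact force between cartridge and buffer_c0 above 25 N or contact force between cartridge and port above 25 N).
It fails at once if the black-lidded jar moved by more than 30 mm or tipped (distance of jar from where it was at the start of the episode above 0.03 m or angle between jar's own z axis and vertical above 0.3 rad).
It also fails if it takes over 54 s, if anything falls off the work surface, if the arm or the gripper's body presses on something with over 40 N, if the wrist force passes 120 N, or if a joint passes its speed limit or range.

## Working session

There is one attempt and no reset: what is moved stays moved. The work goes in short steps, Python scripts to look and compute and a shell command to move; the robot and the scene stay as the last step left them, time stands still between calls to the robot, and variables do not carry over. Pictures are saved under pics/ and viewed, and the job is handed in when it is done.

```bash
mkdir -p pics; cat > h.py <<'E'
import numpy as np, cv2
from rig import ctrl, viewer, order
from scipy.spatial.transform import Rotation as R
def grab(n,f):
    i=viewer.camera_info(n); p,d=viewer.get_image(n)
    cv2.imwrite('pics/'+f+'.png',p[:,:,::-1]); np.savez('pics/'+f+'.npz',p=p,d=d,fx=i['fx'],fy=i['fy'],cx=i['cx'],cy=i['cy'],xyz=i['xyz'],att=i['attitude']); return i
def cloud(f):
    z=np.load('pics/'+f+'.npz'); d=z['d']; v,u=np.mgrid[:d.shape[0],:d.shape[1]]
    P=np.stack([(u-z['cx'])/z['fx']*d,-(v-z['cy'])/z['fy']*d,-d],-1)
    return z['p'],d,P@R.from_quat(z['att']).as_matrix().T+z['xyz']
E
python3 - <<'E'
from h import *
for n in('scene','top','wrist'):
    i=grab(n,n+'0'); print(n,i)
s=ctrl.sense(); print(s)
E
```

```text
scene {'fx': 399.245958861213, 'fy': 399.245958861213, 'cx': 282.4602350684877, 'cy': 210.5245478708536, 'xyz': array([1.2423058 , 0.15860871, 0.82418793]), 'attitude': array([0.24814326, 0.2817123 , 0.68876537, 0.62021397])}
top {'fx': 426.08813408942285, 'fy': 426.08813408942285, 'cx': 281.6320124224742, 'cy': 209.98503212537523, 'xyz': array([0.42932402, 0.06845398, 0.91573677]), 'attitude': array([ 0.034737  , -0.03690435, -0.69762631,  0.71466702])}
wrist {'fx': 316.1683112365133, 'fy': 316.1683112365133, 'cx': 282.3653241189383, 'cy': 212.8149011559049, 'xyz': array([0.16283189, 0.503724  , 0.37399213]), 'attitude': array([-0.13599347, -0.08298201,  0.51939532,  0.83955242])}
{'t': 0.15, 'q': array([ 9.67726582e-01,  2.91127472e-01, -1.53905926e-01,  1.12668442e+00,
       -2.72586340e-06,  1.43153395e+00]), 'qd': array([ 0.00300995, -0.00135537,  0.00206353, -0.00129048, -0.00044893,
        0.0001503 ]), 'tau': array([ 1.86297555e-03, -5.37368989e+01,  3.31521785e+01,  1.14710510e-02,
       -1.05865190e-04,  5.46770957e-05]), 'ee_pos': array([0.23466951, 0.46929662, 0.23089394]), 'tool_rot': array([ 2.29830638e-01,  9.73230530e-01, -4.29864871e-04, -1.65843143e-04]), 'force': array([-0.38052078, -0.1509337 , -1.14694968]), 'torque': array([-0.03403778, -0.00246324,  0.02708183]), 'width': 0.08517272324797108}
```

View pics/scene0.png

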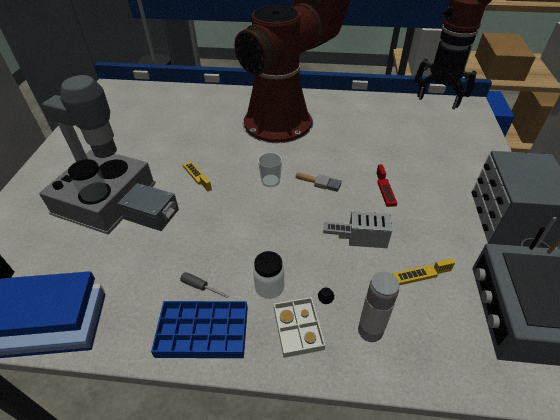

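View pics/top0.png

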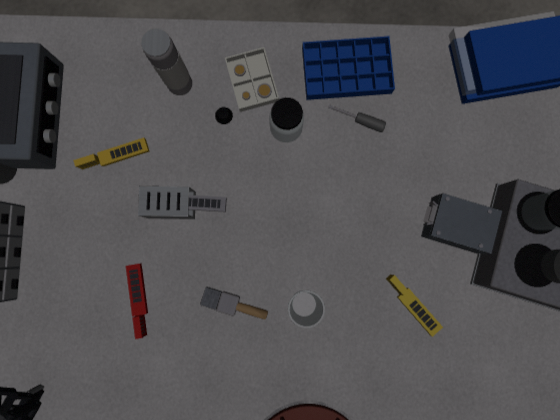

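View pics/wrist0.png

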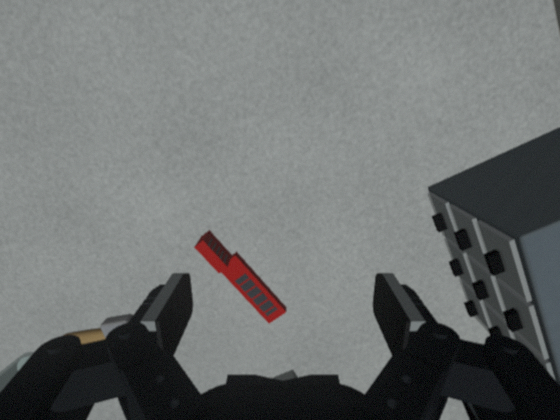

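The top view shows the stand at px (138–193, 185–218) with the tongue reaching (226,203). The port housing is at (430–500, 193–250) with its mouth facing left, and the jar lid is at (287,113). Next I'll measure them.

```bash
python3 - <<'E'
from h import *
for f in('top0','scene0'):
    p,d,X=cloud(f)
    ok=d>0; x,y,z=X[...,0],X[...,1],X[...,2]
    print(f,'bench z',np.median(z[ok&(abs(z)<.02)]))
    def rect(m,n):
        m=m.astype(np.uint8); k,l,s,c=cv2.connectedComponentsWithStats(m)
        if k<2: print(n,'none');return
        j=1+np.argmax(s[1:,4]); q=l==j
        P=X[q]; r=cv2.minAreaRect((P[:,:2]*1000).astype(np.float32)); print(n,q.sum(),'z',np.median(P[:,2]).round(4),r, cv2.boxPoints(r).round(1).tolist())
    reg=(x>.3)&(x<.65)
    st=ok&reg&(y>.15)&(y<.42)
    rect(st&(z>.06)&(z<.08),'stand top')
    rect(st&(z>.03)&(z<.05),'tongue')
    pt=ok&(x>.3)&(x<.6)&(y<-.2)
    rect(pt&(z>.055)&(z<.075),'port top')
    rect(pt&(z>.08)&(z<.1),'deck')
    rect(ok&(z>.085)&(z<.115)&(x>.5)&(x<.75)&(abs(y)<.15),'jar')
E
```

```text
top0 bench z -0.000738660086661902
stand top 1505 z 0.0692 ((528.924560546875, 304.84857177734375), (58.97124099731445, 101.58869171142578), 1.3182984590530396) [[498.29998779296875, 355.0], [500.6000061035156, 253.39999389648438], [559.5999755859375, 254.6999969482422], [557.2000122070312, 356.29998779296875]]
tongue 541 z 0.0364 ((531.00146484375, 222.86203002929688), (76.89556121826172, 30.090444564819336), 88.22338104248047) [[514.7999877929688, 184.89999389648438], [544.7999877929688, 184.0], [547.2000122070312, 260.79998779296875], [517.2000122070312, 261.79998779296875]]
port top 3353 z 0.0624 ((497.4152526855469, -301.39495849609375), (144.379638671875, 218.60691833496094), 76.875244140625) [[374.6000061035156, -346.8999938964844], [587.5, -396.5], [620.2999877929688, -255.89999389648438], [407.3999938964844, -206.3000030517578]]
deck 5057 z 0.0893 ((464.386962890625, -433.1700439453125), (144.19241333007812, 219.94232177734375), 74.4093017578125) [[339.1000061035156, -473.1000061035156], [550.9000244140625, -532.2000122070312], [589.7000122070312, -393.29998779296875], [377.
[... 997 characters left out ...]
2.28434753417969) [[357.5, -307.29998779296875], [533.4000244140625, -585.7999877929688], [702.0, -479.20001220703125], [526.0999755859375, -200.6999969482422]]
deck 2587 z 0.09 ((456.8579406738281, -461.2803955078125), (204.5974578857422, 222.23971557617188), 74.59385681152344) [[322.6000061035156, -530.4000244140625], [536.7999877929688, -589.4000244140625], [591.2000122070312, -392.20001220703125], [376.8999938964844, -333.1000061035156]]
jar 578 z 0.0991 ((707.89990234375, 61.292022705078125), (62.549530029296875, 60.88955307006836), 44.44906997680664) [[664.2999877929688, 61.099998474121094], [706.9000244140625, 17.700000762939453], [751.5, 61.5], [708.9000244140625, 104.9000015258789]]
```

```bash
python3 - <<'E'
import cv2
a=cv2.imread('pics/top0.png'); b=cv2.imread('pics/scene0.png')
def c(a,y0,y1,x0,x1): return cv2.resize(a[y0:y1,x0:x1],(400,280),interpolation=cv2.INTER_CUBIC)
import numpy as np
cv2.imwrite('pics/crop1.png',np.vstack([np.hstack([c(a,165,235,130,230),c(a,185,255,415,515)]),np.hstack([c(b,190,260,310,410),c(b,165,235,90,190)])]))
E
```

```text
(no output)
```

View pics/crop1.png

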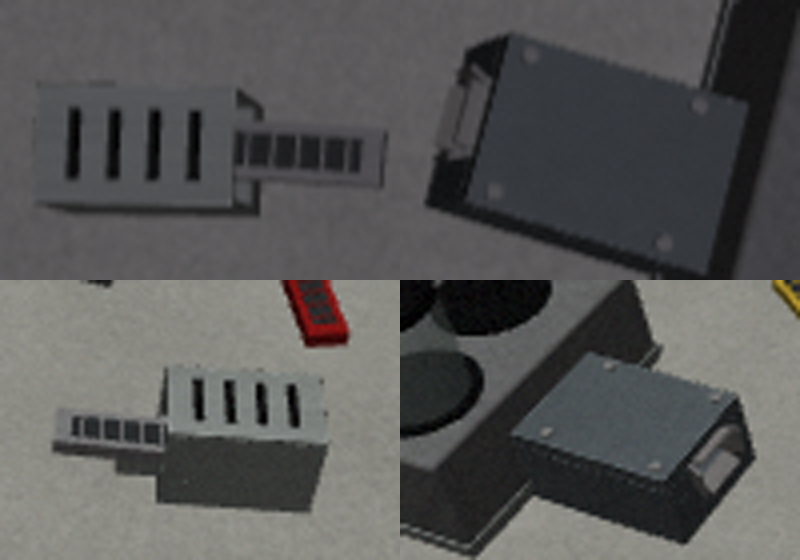

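```bash
cat >> h.py <<'E'
def go(xyz,yaw):
    """remaining shift in tool axes (cm) and roll (deg); yaw=world angle of tool y axis"""
    s=ctrl.sense(); M=R.from_quat(s['tool_rot']).as_matrix()
    d=M.T@(np.array(xyz)-s['ee_pos'])*100
    cur=np.degrees(np.arctan2(M[1,1],M[0,1])); r=-((yaw-cur+90)%180-90)
    print('t %.2f'%s['t'],'pos',s['ee_pos'].round(4),'yaw %.2f'%cur,'tilt',M[:,2].round(3),'F',np.round(s['force'],1),'w %.4f'%s['width'],'d(cm)',d.round(2),'roll %.2f'%r)
E
python3 - <<'E'
from h import *
a=np.array([-.269,-.963]); b=np.array([.963,-.269])
for f in('top0','scene0'):
    p,d,X=cloud(f); x,y,z=X[...,0],X[...,1],X[...,2]
    # housing top only: within 110mm in front of deck
    u=(X[...,:2]-np.array([.4837,-.3637]))
    ua=u@a; ub=u@b
    m=(d>0)&(z>.0595)&(z<.067)&(ua<-.012)&(ua>-.14)&(abs(ub)<.075)
    P=X[m]; r=cv2.minAreaRect((P[:,:2]*1000).astype(np.float32)); print(f,m.sum(),np.median(P[:,2]),r,cv2.boxPoints(r).round(1).tolist())
    U=np.c_[ua[m],ub[m]]; print(np.percentile(U,[0,1,50,99,100],axis=0).round(4).tolist())
    # edge lines: for slices along a, ub min/max
    for s in np.arange(-.115,-.02,.02):
        k=abs(U[:,0]-s)<.01; print(round(s,3),U[k,1].min().round(4),U[k,1].max().round(4))
go([.5305,.200,.10],-1.5)
E
```

```text
top0 2426 0.062434807586049745 ((503.78131103515625, -292.7366943359375), (123.6234130859375, 90.11776733398438), 74.58224487304688) [[443.8999938964844, -340.29998779296875], [530.7999877929688, -364.29998779296875], [563.7000122070312, -245.10000610351562], [476.79998779296875, -221.1999969482422]]
[[-0.1355, -0.0449], [-0.1232, -0.044], [-0.0687, -0.0002], [-0.0131, 0.0442], [-0.0121, 0.0455]]
-0.115 -0.0448 0.045
-0.095 -0.0449 0.0451
-0.075 -0.0448 0.045
-0.055 -0.0446 0.0451
-0.035 -0.0443 0.0455
scene0 956 0.06288936216278485 ((503.9499206542969, -292.6647033691406), (123.6637191772461, 92.07653045654297), 74.06948852539062) [[442.70001220703125, -339.5], [531.2000122070312, -364.79998779296875], [565.2000122070312, -245.8000030517578], [476.70001220703125, -220.60000610351562]]
[[-0.1357, -0.0457], [-0.1246, -0.0443], [-0.0704, 0.0032], [-0.0133, 0.0455], [-0.0121, 0.0465]]
-0.115 -0.0447 0.046
-0.095 -0.0455 0.0462
-0.075 -0.045 0.0465
-0.055 -0.0457 0.0455
-0.035 -0.045 0.0458
t 0.15 pos [0.2347 0.4693 0.2309] yaw 63.43 tilt [-0.001 -0.001 -1.   ] F [-0.4 -0.2 -1.1] w 0.0852 d(cm) [-38.51 -10.84  13.09] roll 64.93
```

```bash
python3 -m pendant '[{"roll":6.5},{"roll":6.5},{"roll":6.5},{"roll":6.5},{"roll":6.5},{"roll":6.5},{"roll":6.5},{"roll":6.5},{"roll":6.5},{"roll":6.5}]' 0.3 50; python3 -c "
from h import *
go([.5305,.200,.13],-1.5)"
```

```text
t 0.15 pos [0.2347 0.4693 0.2309] yaw 63.43 tilt [-0.001 -0.001 -1.   ] F [-0.4 -0.2 -1.1] w 0.0852 d(cm) [-38.51 -10.84  10.09] roll 64.93$[0]: bad value
```

```bash
python3 -m pendant '[{"x":0,"y":0,"z":0,"roll":6.5},{"x":0,"y":0,"z":0,"roll":6.5},{"x":0,"y":0,"z":0,"roll":6.5},{"x":0,"y":0,"z":0,"roll":6.5},{"x":0,"y":0,"z":0,"roll":6.5},{"x":0,"y":0,"z":0,"roll":6.5},{"x":0,"y":0,"z":0,"roll":6.5},{"x":0,"y":0,"z":0,"roll":6.5},{"x":0,"y":0,"z":0,"roll":6.5},{"x":0,"y":0,"z":0,"roll":6.5}]' 0.3 50; python3 -c "
from h import *
go([.5305,.200,.13],-1.5)"
```

```text
t: 0.98
ee_pos: [0.2335, 0.4676, 0.2282]
tool_rot: [0.734, 0.679, -0.003, 0.001]
force: [0.5, 0.8, -0.1]
width: 0.0557
t 0.98 pos [0.2335 0.4676 0.2282] yaw -4.42 tilt [-0.004 -0.006 -1.   ] F [ 0.5  0.8 -0.1] w 0.0557 d(cm) [-24.33  31.71   9.85] roll -2.92
```

```bash
python3 -m pendant '[{"x":-2.4,"y":3.1,"z":0.7,"roll":-0.3},{"x":-2.4,"y":3.1,"z":0.7,"roll":-0.3},{"x":-2.4,"y":3.1,"z":0.7,"roll":-0.3},{"x":-2.4,"y":3.1,"z":0.7,"roll":-0.3},{"x":-2.4,"y":3.1,"z":0.7,"roll":-0.3},{"x":-2.4,"y":3.1,"z":0.7,"roll":-0.3},{"x":-2.4,"y":3.1,"z":0.7,"roll":-0.3},{"x":-2.4,"y":3.1,"z":0.7,"roll":-0.3},{"x":-2.4,"y":3.1,"z":0.7,"roll":-0.3}]'; python3 -c "
from h import *
go([.5305,.200,.13],-1.5)"
```

```text
t: 1.73
ee_pos: [0.5023, 0.2295, 0.1624]
tool_rot: [0.717, 0.697, -0.003, -0.001]
force: [0.0, 1.8, -0.8]
width: 0.0553
t 1.73 pos [0.5023 0.2295 0.1624] yaw -1.64 tilt [-0.005 -0.002 -1.   ] F [ 0.   1.8 -0.8] w 0.0553 d(cm) [-2.86  2.92  3.23] roll -0.14
```

```bash
python3 -m pendant '[{"x":-1.5,"y":1.5,"z":1.5,"roll":0},{"x":-1.3,"y":1.3,"z":1.5,"roll":0},{"x":0,"y":0,"z":0,"roll":0},{"x":0,"y":0,"z":0,"roll":0}]'; python3 -c "
from h import *
go([.5305,.200,.13],-1.5); grab('wrist','w1')"
```

```text
t: 2.07
ee_pos: [0.536, 0.1921, 0.1286]
tool_rot: [0.72, 0.694, -0.003, -0.0]
force: [-0.3, 0.8, -0.5]
width: 0.0557
t 2.07 pos [0.536  0.1921 0.1286] yaw -2.15 tilt [-0.005 -0.004 -1.   ] F [-0.3  0.8 -0.5] w 0.0557 d(cm) [ 0.77 -0.58 -0.14] roll -0.65
```

View pics/w1.png

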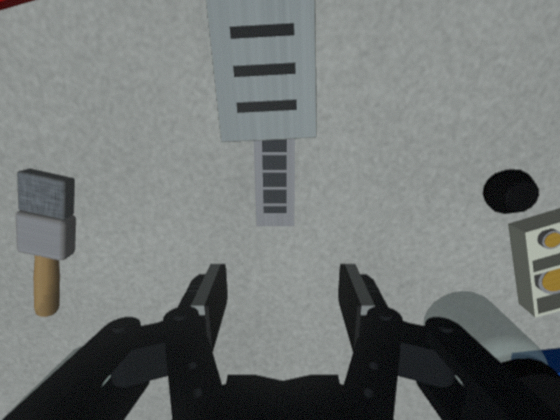

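The wrist view shows the tongue at px (256–294, 140–226), the tip at row 226 and the stand above it. I'll measure the tongue again from this closer view.

```bash
python3 - <<'E'
from h import *
p,d,X=cloud('w1'); z=X[...,2]
m=(d>0)&(z>.031)&(z<.042)&(X[...,1]>.15)&(X[...,1]<.245)&(abs(X[...,0]-.53)<.03)
P=X[m]; r=cv2.minAreaRect((P[:,:2]*1000).astype(np.float32)); print(m.sum(),np.median(P[:,2]),r,cv2.boxPoints(r).round(1).tolist())
for y0 in np.arange(.19,.245,.01):
    k=abs(P[:,1]-y0)<.003; print(y0.round(3),P[k,0].min().round(4),P[k,0].max().round(4))
E
```

```text
3175 0.037756972840219144 ((530.7373657226562, 213.8981170654297), (62.84389877319336, 30.126497268676758), 88.30709838867188) [[514.7999877929688, 182.89999389648438], [544.9000244140625, 182.0], [546.7000122070312, 244.89999389648438], [516.5999755859375, 245.8000030517578]]
0.19 0.5152 0.5452
0.2 0.5158 0.5454
0.21 0.5158 0.5457
0.22 0.5162 0.5459
0.23 0.5164 0.5462
0.24 0.5167 0.5464
```

```bash
python3 -m pendant '[{"x":0.7,"y":-0.5,"z":1.5,"roll":-0.5},{"x":0,"y":0,"z":2,"roll":0},{"x":0,"y":0,"z":1,"roll":0},{"x":0,"y":0,"z":0,"roll":0},{"x":0,"y":0,"z":0,"roll":0}]'; python3 -c "
from h import *
go([.5306,.200,.025],-1.6)"
```

```text
t: 2.53
ee_pos: [0.5294, 0.2032, 0.0852]
tool_rot: [0.715, 0.699, -0.002, 0.0]
force: [0.5, 0.7, -0.1]
width: 0.0554
t 2.53 pos [0.5294 0.2032 0.0852] yaw -1.36 tilt [-0.002 -0.003 -1.   ] F [ 0.5  0.7 -0.1] w 0.0554 d(cm) [-0.3   0.14  6.02] roll 0.24
```

```bash
python3 -m pendant '[{"x":-0.2,"y":0.1,"z":1.5,"roll":0.2},{"x":0,"y":0,"z":1.5,"roll":0},{"x":0,"y":0,"z":1.2,"roll":0},{"x":0,"y":0,"z":0.8,"roll":0},{"x":0,"y":0,"z":0,"roll":0},{"x":0,"y":0,"z":0,"roll":0}]'; python3 -c "
from h import *
go([.5306,.200,.025],-1.6)"
```

```text
t: 3.03
ee_pos: [0.5332, 0.2042, 0.0402]
tool_rot: [0.716, 0.699, 0.002, 0.002]
force: [-0.3, -0.9, -0.1]
width: 0.0557
t 3.03 pos [0.5332 0.2042 0.0402] yaw -1.38 tilt [ 0.006 -0.001 -1.   ] F [-0.3 -0.9 -0.1] w 0.0557 d(cm) [-0.42 -0.26  1.52] roll 0.22
```

```bash
python3 -m pendant '[{"x":-0.3,"y":-0.2,"z":0.8,"roll":0.2},{"x":0,"y":0,"z":0.5,"roll":0},{"x":0,"y":0,"z":0.1,"roll":0},{"x":0,"y":0,"z":0,"roll":0}]'; python3 -c "
from h import *
go([.5306,.200,.025],-1.6)"
```

```text
t: 3.37
ee_pos: [0.5325, 0.2014, 0.0274]
tool_rot: [0.717, 0.697, 0.003, 0.003]
force: [-0.4, -0.3, 0.6]
width: 0.0556
t 3.37 pos [0.5325 0.2014 0.0274] yaw -1.59 tilt [ 0.009  0.    -1.   ] F [-0.4 -0.3  0.6] w 0.0556 d(cm) [-0.15 -0.19  0.24] roll 0.01
```

```bash
python3 -m pendant '[{"x":-0.1,"y":-0.2,"z":0.3,"roll":0},{"x":0,"y":0,"z":0,"roll":0},{"x":0,"y":0,"z":0,"roll":0}]'; python3 -c "
from h import *
go([.5306,.200,.025],-1.6)"
```

```text
t: 3.62
ee_pos: [0.5306, 0.2004, 0.0244]
tool_rot: [0.717, 0.697, 0.004, 0.003]
force: [1.0, -0.8, -0.1]
width: 0.0552
t 3.62 pos [0.5306 0.2004 0.0244] yaw -1.60 tilt [ 0.01  0.   -1.  ] F [ 1.  -0.8 -0.1] w 0.0552 d(cm) [-0.04  0.   -0.06] roll 0.00
```

```bash
python3 -m pendant '[{"x":0,"y":0,"z":0,"roll":0},{"x":0,"y":0,"z":0,"roll":0},{"x":0,"y":0,"z":0,"roll":0},{"x":0,"y":0,"z":0,"roll":0},{"x":0,"y":0,"z":0,"roll":0},{"x":0,"y":0,"z":0,"roll":0}]' -1 60; python3 -c "
from h import *
go([.5306,.200,.025],-1.6)"
```

```text
t: 4.12
ee_pos: [0.5306, 0.2004, 0.0249]
tool_rot: [0.717, 0.697, 0.004, 0.003]
force: [0.4, -0.7, -0.1]
width: 0.0283
t 4.12 pos [0.5306 0.2004 0.0249] yaw -1.60 tilt [ 0.01  0.   -1.  ] F [ 0.4 -0.7 -0.1] w 0.0283 d(cm) [-0.04  0.   -0.01] roll 0.00
```

```bash
python3 -m pendant '[{"x":0,"y":0,"z":-0.25,"roll":0},{"x":-0.8,"y":0,"z":0,"roll":0},{"x":-1.2,"y":0,"z":0,"roll":0},{"x":-1.2,"y":0,"z":0,"roll":0},{"x":-1.2,"y":0,"z":0,"roll":0},{"x":0,"y":0,"z":0,"roll":0}]'; python3 -c "
from h import *
go([.5266,.065,.028],-1.6)"
```

```text
t: 4.62
ee_pos: [0.5287, 0.1516, 0.0271]
tool_rot: [0.717, 0.698, 0.003, 0.003]
force: [0.3, -0.5, -1.3]
width: 0.0285
t 4.62 pos [0.5287 0.1516 0.0271] yaw -1.53 tilt [ 0.009 -0.001 -1.   ] F [ 0.3 -0.5 -1.3] w 0.0285 d(cm) [-8.66  0.02 -0.09] roll 0.07
```

```bash
python3 -m pendant '[{"x":-1,"y":0,"z":-0.1,"roll":0},{"x":-1.5,"y":0,"z":0,"roll":0},{"x":-1.5,"y":0,"z":0,"roll":0},{"x":-1.5,"y":0,"z":0,"roll":0},{"x":-1.5,"y":0,"z":0,"roll":0},{"x":-1.2,"y":0,"z":0,"roll":0},{"x":0,"y":0,"z":0,"roll":0},{"x":0,"y":0,"z":0,"roll":0}]'; python3 -c "
from h import *
go([.5266,.065,.028],-15.4); grab('scene','s2'); grab('top','t2')
p,d,X=cloud('t2'); z=X[...,2]
for a,b in((.03,.05),(.05,.07)):
  m=(d>0)&(z>a)&(z<b)&(X[...,1]>.08)&(X[...,1]<.24)&(abs(X[...,0]-.53)<.03); print(m.sum(), X[m].min(0),X[m].max(0),np.median(X[m],0))
import cv2
a=cv2.imread('pics/s2.png')[150:290,260:450]; cv2.imwrite('pics/s2c.png',cv2.resize(a,(760,560)))"
```

```text
t: 5.28
ee_pos: [0.5258, 0.059, 0.0288]
tool_rot: [0.718, 0.696, 0.003, 0.004]
force: [0.1, -0.3, -1.0]
width: 0.0281
t 5.28 pos [0.5258 0.059  0.0288] yaw -1.78 tilt [ 0.01  -0.001 -1.   ] F [ 0.1 -0.3 -1. ] w 0.0281 d(cm) [0.61 0.06 0.08] roll 13.62
10 [0.52214974 0.17166232 0.03025067] [0.52307953 0.1933967  0.04812857] [0.52275437 0.18201012 0.03753234]
100 [0.5221207  0.1672125  0.05025644] [0.53611698 0.19378983 0.06489775] [0.52942939 0.17963267 0.06126889]
```

View pics/s2c.png

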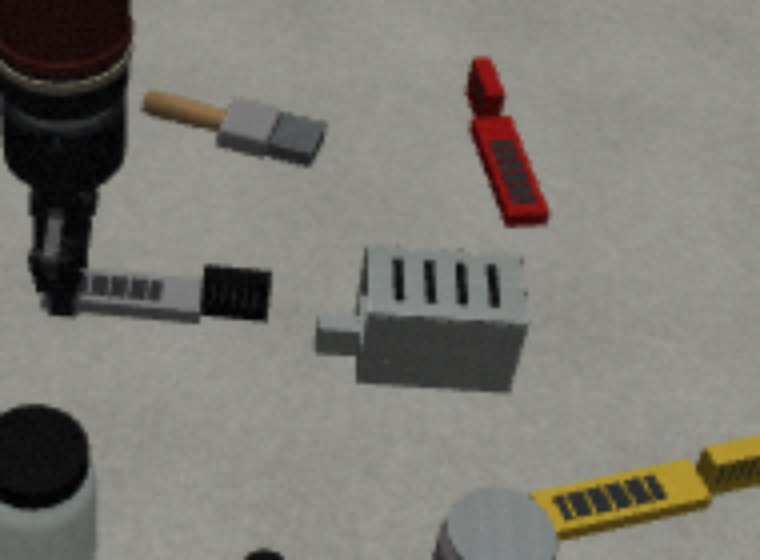

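Cartridge is fully out and level: handle at crop px (200–270, 265–320), clear of the rib at 315. Turn it to the port's heading and lower.

```bash
python3 -m pendant '[{"x":0,"y":0,"z":0,"roll":4},{"x":0,"y":0,"z":0,"roll":5},{"x":0,"y":0,"z":0.5,"roll":4},{"x":0,"y":0,"z":0.8,"roll":0},{"x":0,"y":0,"z":0.7,"roll":0},{"x":0,"y":0,"z":0,"roll":0},{"x":0,"y":0,"z":0,"roll":0}]'; python3 -c "
from h import *
go([.526,.060,.0],-15.4)"
```

```text
t: 5.97
ee_pos: [0.526, 0.0632, 0.0072]
tool_rot: [0.791, 0.611, 0.004, 0.003]
force: [-0.5, -0.4, 0.1]
width: 0.0279
t 5.97 pos [0.526  0.0632 0.0072] yaw -14.65 tilt [ 0.01 -0.   -1.  ] F [-0.5 -0.4  0.1] w 0.0279 d(cm) [-0.32  0.08  0.72] roll 0.75
```

```bash
python3 -m pendant '[{"x":0,"y":0,"z":0.3,"roll":0},{"x":0,"y":0,"z":0,"roll":0},{"x":0,"y":0,"z":0,"roll":0}]'; python3 -m pendant '[{"x":0,"y":0,"z":0.2,"roll":0},{"x":0,"y":0,"z":0,"roll":0},{"x":0,"y":0,"z":0,"roll":0}]'
```

```text
t: 6.22
ee_pos: [0.5258, 0.0636, 0.0037]
tool_rot: [0.79, 0.613, 0.004, 0.003]
force: [-0.1, 0.1, -1.1]
width: 0.0281
t: 6.47
ee_pos: [0.5261, 0.0635, 0.0019]
tool_rot: [0.79, 0.613, 0.004, 0.003]
force: [0.1, 0.2, -1.8]
width: 0.0279
```

```bash
python3 -m pendant '[{"x":0,"y":0,"z":0.1,"roll":0},{"x":0,"y":0,"z":0,"roll":0},{"x":0,"y":0,"z":0,"roll":0}]'; python3 -m pendant '[{"x":0,"y":0,"z":0.1,"roll":0},{"x":0,"y":0,"z":0,"roll":0},{"x":0,"y":0,"z":0,"roll":0}]'
```

```text
t: 6.72
ee_pos: [0.5264, 0.0634, 0.001]
tool_rot: [0.79, 0.613, 0.004, 0.003]
force: [0.4, -0.0, -0.7]
width: 0.0283
t: 6.97
ee_pos: [0.5266, 0.0634, 0.0002]
tool_rot: [0.79, 0.613, 0.004, 0.003]
force: [0.2, 0.7, -1.4]
width: 0.0281
```

```bash
python3 -m pendant '[{"x":0,"y":0,"z":0,"roll":0},{"x":0,"y":0,"z":0,"roll":0},{"x":0,"y":0,"z":0,"roll":0},{"x":0,"y":0,"z":0,"roll":0},{"x":0,"y":0,"z":0,"roll":0}]' 0.3 && python3 -m pendant '[{"x":0,"y":0,"z":-1.5,"roll":0},{"x":0,"y":0,"z":-3,"roll":0},{"x":0,"y":0,"z":-4,"roll":0},{"x":0,"y":0,"z":-3,"roll":0},{"x":-2.5,"y":0,"z":0,"roll":0},{"x":-2.5,"y":0,"z":0,"roll":0},{"x":0,"y":0,"z":0,"roll":0},{"x":0,"y":0,"z":0,"roll":0}]'; python3 -c "
from h import *
go([.526,.060,.0],-15.4); grab('wrist','w3')"
```

```text
t: 7.38
ee_pos: [0.527, 0.0635, 0.0005]
tool_rot: [0.79, 0.613, 0.005, 0.003]
force: [-0.2, 0.5, -0.1]
width: 0.0553
t: 8.05
ee_pos: [0.5127, 0.0139, 0.1212]
tool_rot: [0.79, 0.613, 0.005, 0.004]
force: [-0.2, 0.1, -0.1]
width: 0.0557
t 8.05 pos [0.5127 0.0139 0.1212] yaw -14.32 tilt [ 0.012 -0.    -1.   ] F [-0.2  0.1 -0.1] w 0.0557 d(cm) [ 4.76  0.   12.13] roll 1.08
```

View pics/w3.png

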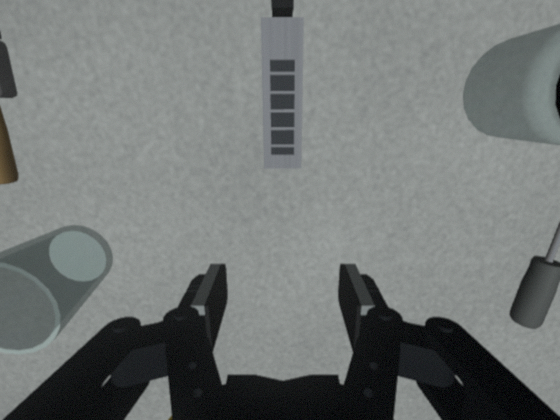

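The cartridge lies flat at px (262–302, 17–168), with the handle beyond the top edge and the jar untouched at right. Next I'll measure its pose.

```bash
python3 - <<'E'
from h import *
p,d,X=cloud('w3'); z=X[...,2]
b=np.median(z[(d>0)&(abs(z)<.006)]); print('bench',b)
v,u=np.mgrid[:420,:560]
m=(d>0)&(z>.007)&(z<.018)&(u>240)&(u<325)&(v<185)
P=X[m]; r=cv2.minAreaRect((P[:,:2]*1000).astype(np.float32)); print(m.sum(),np.median(P[:,2]),r,cv2.boxPoints(r).round(1).tolist())
# slices along camera rows: centreline
c=[];
for row in range(30,160,10):
    k=m[row]; c.append(X[row][k][:,:2].mean(0))
c=np.array(c); vx,vy,x0,y0=cv2.fitLine((c*1000).astype(np.float32),cv2.DIST_L2,0,.01,.01).ravel()
print('dir deg',np.degrees(np.arctan2(vy,vx)),x0,y0)
g=m.sum(1); print('first row', np.where(g>10)[0].max())
E
```

```text
bench 0.0005553722920373372
6109 0.012666530169104961 ((536.2092895507812, 97.96367645263672), (105.95805358886719, 30.13081169128418), 75.86983489990234) [[508.70001220703125, 50.29999923706055], [537.9000244140625, 42.900001525878906], [563.7999877929688, 145.6999969482422], [534.5, 153.0]]
dir deg 75.88961 537.047 101.74946
first row 167
```

```bash
python3 -m pendant '[{"x":2.5,"y":0,"z":0,"roll":0},{"x":4,"y":0,"z":0,"roll":0},{"x":4,"y":0,"z":0,"roll":0},{"x":4,"y":0,"z":0.5,"roll":0},{"x":1.5,"y":0,"z":1,"roll":0},{"x":0,"y":0,"z":1,"roll":0},{"x":0,"y":0,"z":1,"roll":0},{"x":0,"y":0,"z":0,"roll":0}]'; python3 -c "
from h import *
go([.5545,.1708,.0],-14.1)"
```

```text
t: 8.77
ee_pos: [0.553, 0.1799, 0.0814]
tool_rot: [0.79, 0.614, 0.004, 0.003]
force: [-1.2, -0.9, 0.1]
width: 0.0555
t 8.77 pos [0.553  0.1799 0.0814] yaw -14.28 tilt [ 0.009 -0.    -1.   ] F [-1.2 -0.9  0.1] w 0.0555 d(cm) [-0.86  0.29  8.14] roll -0.18
```

```bash
python3 -m pendant '[{"x":-0.7,"y":0.3,"z":1.5,"roll":-0.2},{"x":0,"y":0,"z":1.5,"roll":0},{"x":0,"y":0,"z":1,"roll":0},{"x":0,"y":0,"z":0,"roll":0},{"x":0,"y":0,"z":0,"roll":0}]'; python3 -c "
from h import *
go([.5545,.1708,.005],-14.1)"
```

```text
t: 9.18
ee_pos: [0.5524, 0.1675, 0.0389]
tool_rot: [0.79, 0.613, 0.001, 0.002]
force: [-0.5, 0.3, -0.7]
width: 0.0555
t 9.18 pos [0.5524 0.1675 0.0389] yaw -14.33 tilt [ 0.005 -0.002 -1.   ] F [-0.5  0.3 -0.7] w 0.0555 d(cm) [0.37 0.1  3.39] roll -0.23
```

```bash
python3 -m pendant '[{"x":0.3,"y":0.1,"z":1,"roll":-0.2},{"x":0,"y":0,"z":1,"roll":0},{"x":0,"y":0,"z":0.7,"roll":0},{"x":0,"y":0,"z":0.4,"roll":0},{"x":0,"y":0,"z":0,"roll":0},{"x":0,"y":0,"z":0,"roll":0}]'; python3 -c "
from h import *
go([.5545,.1708,.005],-14.1)"
```

```text
t: 9.68
ee_pos: [0.5557, 0.1697, 0.0066]
tool_rot: [0.789, 0.614, 0.002, 0.003]
force: [-0.4, 0.0, 0.7]
width: 0.0552
t 9.68 pos [0.5557 0.1697 0.0066] yaw -14.18 tilt [ 0.007 -0.001 -1.   ] F [-0.4  0.   0.7] w 0.0552 d(cm) [ 0.08 -0.14  0.16] roll -0.08
```

```bash
python3 -m pendant '[{"x":0,"y":-0.15,"z":0.1,"roll":0},{"x":0,"y":0,"z":0,"roll":0}]' && python3 -m pendant '[{"x":0,"y":0,"z":0,"roll":0},{"x":0,"y":0,"z":0,"roll":0},{"x":0,"y":0,"z":0,"roll":0},{"x":0,"y":0,"z":0,"roll":0},{"x":0,"y":0,"z":0,"roll":0},{"x":0,"y":0,"z":0,"roll":0},{"x":0,"y":0,"z":0,"roll":0}]' -1 50;  python3 -m pendant '[{"x":0,"y":0,"z":-1,"roll":0},{"x":0,"y":0,"z":-1.5,"roll":0},{"x":0,"y":0,"z":-1.5,"roll":0},{"x":0,"y":0,"z":-1.5,"roll":0},{"x":0,"y":0,"z":0,"roll":0},{"x":0,"y":0,"z":0,"roll":0}]';python3 -c "
from h import *
go([.5545,.1708,.06],-14.1)"
```

```text
t: 9.85
ee_pos: [0.5542, 0.1702, 0.0056]
tool_rot: [0.789, 0.614, 0.002, 0.003]
force: [-0.2, 0.5, 0.4]
width: 0.0556
t: 10.43
ee_pos: [0.5548, 0.1705, 0.0068]
tool_rot: [0.789, 0.615, 0.003, 0.003]
force: [0.8, 0.2, -1.2]
width: 0.0131
t: 10.93
ee_pos: [0.5533, 0.1704, 0.0654]
tool_rot: [0.789, 0.615, 0.002, 0.003]
force: [0.4, 0.3, -1.8]
width: 0.0132
t 10.93 pos [0.5533 0.1704 0.0654] yaw -14.16 tilt [ 0.007 -0.001 -1.   ] F [ 0.4  0.3 -1.8] w 0.0132 d(cm) [0.06 0.11 0.55] roll -0.06
```

```bash
python3 -c "
from h import *
go([.559,-.0917,.06],-15.4)"
```

```text
t 10.93 pos [0.5533 0.1704 0.0654] yaw -14.16 tilt [ 0.007 -0.001 -1.   ] F [ 0.4  0.3 -1.8] w 0.0132 d(cm) [-25.28   6.96   0.58] roll 1.24
```

```bash
python3 -m pendant '[{"x":-1.5,"y":0.4,"z":0,"roll":0},{"x":-2.5,"y":0.7,"z":0,"roll":0.2},{"x":-2.5,"y":0.7,"z":0,"roll":0.2},{"x":-2.5,"y":0.7,"z":0,"roll":0.2},{"x":-2.5,"y":0.7,"z":0,"roll":0.2},{"x":-2.5,"y":0.7,"z":0,"roll":0.2},{"x":-2.5,"y":0.7,"z":0,"roll":0.2},{"x":-2.5,"y":0.7,"z":0,"roll":0},{"x":-2,"y":0.6,"z":0,"roll":0},{"x":-1,"y":0.3,"z":0,"roll":0},{"x":0,"y":0,"z":0,"roll":0},{"x":0,"y":0,"z":0,"roll":0}]'; python3 -c "
from h import *
go([.559,-.0917,.0443],-15.4)"
```

```text
t: 11.93
ee_pos: [0.5536, -0.0662, 0.0583]
tool_rot: [0.795, 0.607, 0.001, -0.0]
force: [-0.5, -0.3, -1.0]
width: 0.0129
t 11.93 pos [ 0.5536 -0.0662  0.0583] yaw -15.26 tilt [ 0.001  0.001 -1.   ] F [-0.5 -0.3 -1. ] w 0.0129 d(cm) [-2.32  1.19  1.4 ] roll 0.14
```

```bash
python3 -m pendant '[{"x":-0.7,"y":0.6,"z":0.7,"roll":0.1},{"x":0,"y":0.6,"z":0.6,"roll":0},{"x":0,"y":0,"z":0,"roll":0},{"x":0,"y":0,"z":0,"roll":0},{"x":0,"y":0,"z":0,"roll":0}]'; cat > meas.py <<'E'
from h import *
import sys
f=sys.argv[1]; mz=(.515,-.244)
s=ctrl.sense(); grab('top',f+'t'); grab('scene',f+'s')
th=np.radians(74.58); a=-np.array([np.cos(th),np.sin(th)]); b=np.array([np.sin(th),-np.cos(th)])
M=np.array([.5172,-.2438])
for n in(f+'t',f+'s'):
    p,d,X=cloud(n); z=X[...,2]; U=(X[...,:2]-M); ua=U@a; ub=U@b
    m=(d>0)&(ua>.015)&(ua<.108)&(abs(ub)<.07)&(z>.059)&(z<.067)
    print(n,'housing ub',ub[m].min().round(4),ub[m].max().round(4),'mid by col',[ (round(x,3),round((ub[m&(abs(ua-x)<.005)].min()+ub[m&(abs(ua-x)<.005)].max())/2,4)) for x in(.02,.06,.10)],'z',np.median(z[m]).round(4))
    m=(d>0)&(ua<-.005)&(ua>-.12)&(abs(ub)<.025)&(z>.03)&(z<.07)
    for x in np.arange(-.10,0,.01):
        k=m&(abs(ua-x)<.005)
        if k.sum()>5: print(round(x,3),k.sum(),'ub',np.percentile(ub[k],[2,98]).round(4),'z',np.median(z[k]).round(4))
    print('tongue ua max',ua[m].max())
go([.559,-.0917,.0443],-15.4)
rel=(s['ee_pos'][:2]-M); print('TCP ua,ub',rel@a,rel@b,'z',s['ee_pos'][2])
A=cv2.imread('pics/'+f+'t.png')[150:290,330:520]; cv2.imwrite('pics/'+f+'c.png',cv2.resize(A,(760,560)))
A=cv2.imread('pics/'+f+'s.png')[140:260,90:280]; cv2.imwrite('pics/'+f+'d.png',cv2.resize(A,(760,480)))
E
python3 meas.py m1
```

```text
t: 12.35
ee_pos: [0.564, -0.0731, 0.0426]
tool_rot: [0.794, 0.608, 0.0, -0.002]
force: [-0.3, 0.1, -0.9]
width: 0.0133Traceback (most recent call last):
  File "meas.py", line 10, in <module>
    print(n,'housing ub',ub[m].min().round(4),ub[m].max().round(4),'mid by col',[ (round(x,3),round((ub[m&(abs(ua-x)<.005)].min()+ub[m&(abs(ua-x)<.005)].max())/2,4)) for x in(.02,.06,.10)],'z',np.median(z[m]).round(4))
                         ~~~~~~~~~^^
    return umr_minimum(a, axis, None, out, keepdims, initial, where)
ValueError: zero-size array to reduction operation minimum which has no identity
```

View pics/m1t.png

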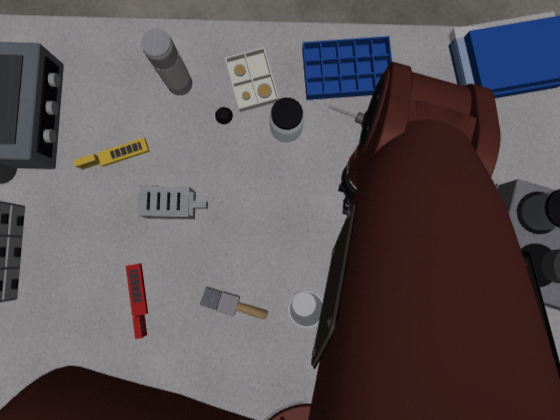

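View pics/m1s.png

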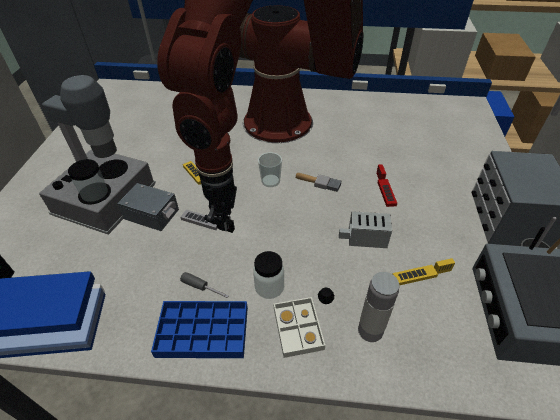

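The arm blocks the top view. The scene view shows the tongue at px (182–215, 212–225) in front of the mouth at (170,205), so I'll measure with that.

```bash
sed -i "s/for n in(f+'t',f+'s')/for n in(f+'s',)/; s/grab('top',f+'t'); //; /f+'t.png'/d" meas.py; python3 meas.py m2
```

```text
m2s housing ub -0.0462 0.0463 mid by col [(0.02, np.float64(0.0013)), (0.06, np.float64(-0.0002)), (0.1, np.float64(0.0003))] z 0.063
-0.1 44 ub [-0.0146  0.0152] z 0.0475
-0.09 37 ub [-0.0143  0.0159] z 0.0473
-0.08 36 ub [-0.016   0.0157] z 0.047
-0.07 40 ub [-0.0148  0.0149] z 0.0472
-0.06 40 ub [-0.0143  0.0143] z 0.0469
-0.05 18 ub [-0.0121  0.014 ] z 0.0468
-0.01 58 ub [-0.0241  0.0239] z 0.0445
tongue ua max -0.005245867951414578
t 12.50 pos [ 0.564  -0.0733  0.043 ] yaw -15.15 tilt [-0.001  0.003 -1.   ] F [ 0.1  0.3 -0.3] w 0.0134 d(cm) [-1.9  -0.   -0.13] roll 0.25
TCP ua,ub -0.1769066891748108 -0.0003512926706909156 z 0.04282406461619412
```

View pics/m2d.png

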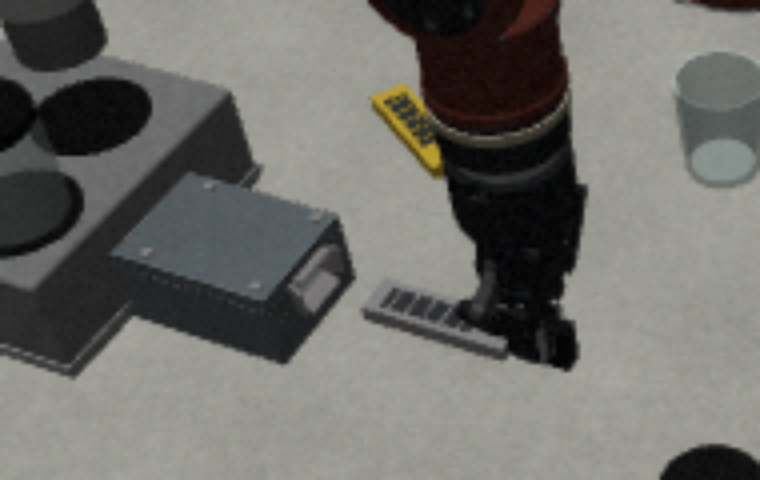

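```bash
cat > pos.py <<'E'
from h import *
s=ctrl.sense(); th=np.radians(74.58); a=-np.array([np.cos(th),np.sin(th)]); b=np.array([np.sin(th),-np.cos(th)])
r=s['ee_pos'][:2]-np.array([.5172,-.2438]); go([.559,-.0917,.0448],-15.42)
print('tip ua mm %.2f ub %.2f z %.2f'%((r@a+.128)*1000,r@b*1000,s['ee_pos'][2]*1000),'Faxial %.2f Flat %.2f'%(s['force'][:2]@a,s['force'][:2]@b),'torque',s['torque'].round(2))
E
python3 -m pendant '[{"x":0,"y":0.05,"z":-0.2,"roll":0.25},{"x":-0.5,"y":0,"z":0,"roll":0},{"x":-0.7,"y":0,"z":0,"roll":0},{"x":-0.7,"y":0,"z":0,"roll":0},{"x":-0.5,"y":0,"z":0,"roll":0},{"x":0,"y":0,"z":0,"roll":0},{"x":0,"y":0,"z":0,"roll":0}]'; python3 pos.py
```

```text
t: 13.08
ee_pos: [0.5576, -0.0996, 0.0462]
tool_rot: [0.796, 0.606, 0.001, -0.001]
force: [1.0, -0.0, -0.8]
width: 0.0131
t 13.08 pos [ 0.5576 -0.0996  0.0462] yaw -15.44 tilt [ 0.001  0.002 -1.   ] F [ 1.  -0.  -0.8] w 0.0131 d(cm) [ 0.79 -0.07  0.14] roll -0.02
tip ua mm -21.79 ub 0.59 z 46.21 Faxial -0.27 Flat 1.00 torque [ 0.07 -0.08  0.04]
```

```bash
python3 -m pendant '[{"x":-0.3,"y":-0.03,"z":0.12,"roll":0},{"x":-0.5,"y":0,"z":0,"roll":0},{"x":-0.5,"y":0,"z":0,"roll":0},{"x":0,"y":0,"z":0,"roll":0},{"x":0,"y":0,"z":0,"roll":0}]'; python3 pos.py; python3 meas.py m3 | head -12
```

```text
t: 13.5
ee_pos: [0.5533, -0.1135, 0.0447]
tool_rot: [0.796, 0.606, 0.001, -0.001]
force: [-0.3, -0.5, -1.3]
width: 0.013
t 13.50 pos [ 0.5533 -0.1135  0.0447] yaw -15.46 tilt [ 0.     0.002 -1.   ] F [-0.3 -0.5 -1.3] w 0.0130 d(cm) [ 2.25 -0.03 -0.  ] roll -0.04
tip ua mm -7.23 ub 0.12 z 44.73 Faxial 0.57 Flat -0.19 torque [ 0.11 -0.03  0.02]
m3s housing ub -0.0468 0.0467 mid by col [(0.02, np.float64(0.0002)), (0.06, np.float64(-0.0004)), (0.1, np.float64(0.0004))] z 0.063
-0.1 16 ub [0.0061 0.015 ] z 0.0482
-0.09 20 ub [0.0035 0.0155] z 0.0475
-0.08 23 ub [0.0032 0.0157] z 0.0492
-0.07 25 ub [-0.0013  0.0145] z 0.0494
-0.06 38 ub [-0.0132  0.0157] z 0.0487
-0.05 35 ub [-0.0155  0.0152] z 0.0491
-0.04 40 ub [-0.015   0.0145] z 0.0491
-0.03 36 ub [-0.0152  0.0149] z 0.049
-0.02 39 ub [-0.0144  0.0153] z 0.0494
-0.01 65 ub [-0.0228  0.0241] z 0.0501
tongue ua max -0.005376905538424303
```

View pics/m3d.png

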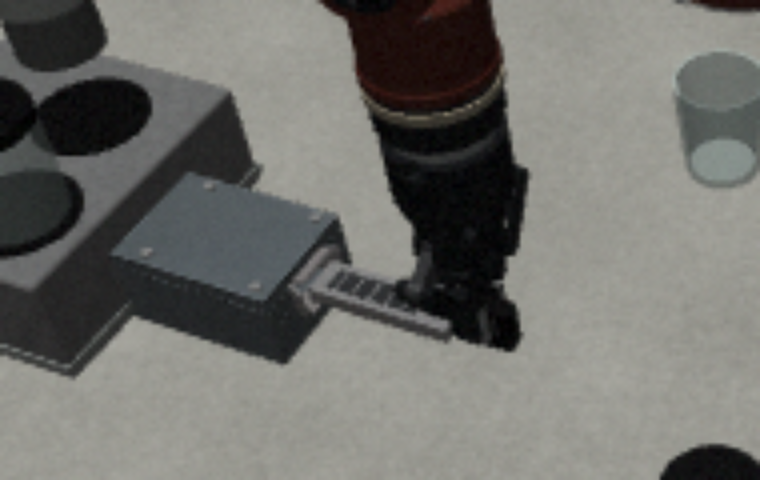

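The tongue is between the lips, centred to about 0.3 mm with its underside about 1.5 mm above the slot floor. Go in.

```bash
python3 -m pendant '[{"x":-0.3,"y":0,"z":0,"roll":0},{"x":-0.4,"y":0,"z":0,"roll":0},{"x":-0.4,"y":0,"z":0,"roll":0},{"x":-0.3,"y":0,"z":0,"roll":0},{"x":0,"y":0,"z":0,"roll":0},{"x":0,"y":0,"z":0,"roll":0}]'; python3 pos.py
```

```text
t: 14.05
ee_pos: [0.5492, -0.1281, 0.0447]
tool_rot: [0.796, 0.606, 0.001, -0.001]
force: [0.8, 0.1, -1.7]
width: 0.0135
t 14.05 pos [ 0.5492 -0.1281  0.0447] yaw -15.43 tilt [ 0.     0.002 -1.   ] F [ 0.8  0.1 -1.7] w 0.0135 d(cm) [ 3.77 -0.03 -0.  ] roll -0.01
tip ua mm 7.98 ub 0.13 z 44.69 Faxial -0.30 Flat 0.71 torque [ 0.1  -0.03 -0.03]
```

```bash
python3 -m pendant '[{"x":-0.4,"y":0,"z":0,"roll":0},{"x":-0.4,"y":0,"z":0,"roll":0},{"x":-0.4,"y":0,"z":0,"roll":0},{"x":-0.4,"y":0,"z":0,"roll":0},{"x":0,"y":0,"z":0,"roll":0}]'; python3 pos.py;python3 -m pendant '[{"x":-0.4,"y":0,"z":0,"roll":0},{"x":-0.4,"y":0,"z":0,"roll":0},{"x":-0.4,"y":0,"z":0,"roll":0},{"x":-0.4,"y":0,"z":0,"roll":0},{"x":0,"y":0,"z":0,"roll":0}]'; python3 pos.py
```

```text
t: 14.47
ee_pos: [0.5446, -0.145, 0.0447]
tool_rot: [0.796, 0.606, 0.001, -0.001]
force: [-0.4, -0.2, -1.3]
width: 0.0132
t 14.47 pos [ 0.5446 -0.145   0.0447] yaw -15.41 tilt [ 0.     0.002 -1.   ] F [-0.4 -0.2 -1.3] w 0.0132 d(cm) [ 5.53 -0.03 -0.  ] roll 0.01
tip ua mm 25.52 ub 0.14 z 44.67 Faxial 0.26 Flat -0.36 torque [ 0.06  0.01 -0.01]
t: 14.88
ee_pos: [0.5398, -0.1624, 0.0446]
tool_rot: [0.796, 0.606, 0.001, -0.001]
force: [-0.0, 0.5, -1.8]
width: 0.0129
t 14.88 pos [ 0.5398 -0.1624  0.0446] yaw -15.42 tilt [ 0.     0.002 -1.   ] F [-0.   0.5 -1.8] w 0.0129 d(cm) [ 7.32 -0.03 -0.  ] roll -0.00
tip ua mm 43.50 ub 0.15 z 44.65 Faxial -0.51 Flat -0.17 torque [ 0.05 -0.    0.04]
```

```bash
python3 -m pendant '[{"x":-0.4,"y":0,"z":0,"roll":0},{"x":-0.4,"y":0,"z":0,"roll":0},{"x":-0.4,"y":0,"z":0,"roll":0},{"x":-0.3,"y":0,"z":0,"roll":0},{"x":0,"y":0,"z":0,"roll":0}]'; python3 pos.py;python3 -m pendant '[{"x":-0.2,"y":0,"z":0,"roll":0},{"x":-0.2,"y":0,"z":0,"roll":0},{"x":0,"y":0,"z":0,"roll":0},{"x":0,"y":0,"z":0,"roll":0}]'; python3 pos.py
```

```text
t: 15.3
ee_pos: [0.5353, -0.1785, 0.0446]
tool_rot: [0.796, 0.606, 0.001, -0.001]
force: [-0.6, 0.0, -1.0]
width: 0.0135
t 15.30 pos [ 0.5353 -0.1785  0.0446] yaw -15.43 tilt [ 0.     0.002 -1.   ] F [-0.6  0.  -1. ] w 0.0135 d(cm) [ 9.   -0.03 -0.  ] roll -0.01
tip ua mm 60.24 ub 0.13 z 44.60 Faxial 0.14 Flat -0.57 torque [ 0.07 -0.09  0.02]
t: 15.63
ee_pos: [0.5341, -0.1829, 0.0446]
tool_rot: [0.796, 0.606, 0.001, -0.001]
force: [0.0, 0.5, -1.7]
width: 0.0133
t 15.63 pos [ 0.5341 -0.1829  0.0446] yaw -15.44 tilt [ 0.     0.002 -1.   ] F [ 0.   0.5 -1.7] w 0.0133 d(cm) [ 9.45 -0.03 -0.  ] roll -0.02
tip ua mm 64.75 ub 0.11 z 44.58 Faxial -0.50 Flat -0.11 torque [ 0.12 -0.07  0.02]
```

```bash
for i in 1 2 3; do python3 -m pendant '[{"x":-0.1,"y":0,"z":0,"roll":0},{"x":-0.1,"y":0,"z":0,"roll":0},{"x":0,"y":0,"z":0,"roll":0}]' >/dev/null; python3 pos.py | tail -1; done
```

```text
tip ua mm 66.63 ub 0.08 z 44.57 Faxial -0.71 Flat -0.22 torque [ 0.05 -0.04  0.01]
tip ua mm 68.66 ub 0.07 z 44.57 Faxial -0.24 Flat 0.64 torque [ 0.06 -0.04  0.06]
tip ua mm 70.87 ub 0.07 z 44.55 Faxial 0.14 Flat -0.46 torque [ 0.03 -0.02 -0.05]
```

```bash
python3 -m pendant '[{"x":-0.1,"y":0,"z":0.04,"roll":0},{"x":-0.1,"y":0,"z":0,"roll":0},{"x":0,"y":0,"z":0,"roll":0}]' >/dev/null; python3 pos.py | tail -1; python3 -m pendant '[{"x":-0.1,"y":0,"z":0.04,"roll":0},{"x":-0.1,"y":0,"z":0,"roll":0},{"x":0,"y":0,"z":0,"roll":0}]' >/dev/null; python3 pos.py | tail -1
```

```text
tip ua mm 73.14 ub 0.08 z 44.12 Faxial 0.14 Flat 0.27 torque [ 0.04 -0.01  0.01]
tip ua mm 75.34 ub 0.06 z 43.64 Faxial 0.70 Flat 0.68 torque [ 0.08 -0.07 -0.01]
```

```bash
python3 -m pendant '[{"x":-0.1,"y":0,"z":0,"roll":0},{"x":0,"y":0,"z":0,"roll":0}]' >/dev/null; python3 pos.py | tail -1; python3 -m pendant '[{"x":-0.1,"y":0,"z":0,"roll":0},{"x":0,"y":0,"z":0,"roll":0}]' >/dev/null; python3 pos.py | tail -1
```

```text
tip ua mm 76.51 ub 0.06 z 43.61 Faxial -0.40 Flat 0.32 torque [0.12 0.02 0.01]
tip ua mm 77.56 ub 0.08 z 43.63 Faxial 0.48 Flat 0.32 torque [ 0.08 -0.01  0.02]
```

```bash
python3 -m pendant '[{"x":-0.1,"y":0,"z":0,"roll":0},{"x":0,"y":0,"z":0,"roll":0}]' >/dev/null; python3 pos.py | tail -1; python3 -m pendant '[{"x":-0.1,"y":0,"z":0,"roll":0},{"x":0,"y":0,"z":0,"roll":0}]' >/dev/null; python3 pos.py | tail -1;  python3 -m pendant '[{"x":-0.1,"y":0,"z":0,"roll":0},{"x":0,"y":0,"z":0,"roll":0}]' >/dev/null; python3 pos.py | tail -1
```

```text
tip ua mm 78.69 ub 0.09 z 43.64 Faxial -0.00 Flat -0.01 torque [ 0.07 -0.01  0.04]
tip ua mm 79.81 ub 0.09 z 43.65 Faxial -0.02 Flat -0.56 torque [ 0.12 -0.03 -0.02]
tip ua mm 80.86 ub 0.07 z 43.64 Faxial -0.09 Flat -0.42 torque [ 0.12 -0.01  0.03]
```

```bash
python3 -m pendant '[{"x":-0.1,"y":0,"z":0,"roll":0},{"x":0,"y":0,"z":0,"roll":0}]' >/dev/null; python3 pos.py | tail -1; python3 -m pendant '[{"x":-0.1,"y":0,"z":0,"roll":0},{"x":0,"y":0,"z":0,"roll":0}]' >/dev/null; python3 pos.py | tail -1
```

```text
tip ua mm 81.98 ub 0.09 z 43.66 Faxial 0.28 Flat 0.01 torque [ 0.05 -0.01 -0.01]
tip ua mm 83.10 ub 0.08 z 43.63 Faxial 0.75 Flat -1.24 torque [ 0.08 -0.08  0.01]
```

```bash
python3 -m pendant '[{"x":-0.1,"y":0,"z":0,"roll":0},{"x":0,"y":0,"z":0,"roll":0}]' >/dev/null; python3 pos.py | tail -1
```

```text
tip ua mm 84.23 ub 0.10 z 43.64 Faxial -0.76 Flat 0.61 torque [ 0.06 -0.04 -0.06]
```

```bash
python3 -m pendant '[{"x":-0.1,"y":0,"z":0,"roll":0},{"x":0,"y":0,"z":0,"roll":0}]' >/dev/null; python3 pos.py | tail -1
```

```text
tip ua mm 85.37 ub 0.09 z 43.62 Faxial 0.30 Flat 0.23 torque [ 0.05 -0.02 -0.02]
```

```bash
python3 -m pendant '[{"x":-0.1,"y":0,"z":0,"roll":0},{"x":0,"y":0,"z":0,"roll":0}]' >/dev/null; python3 pos.py | tail -1
```

```text
tip ua mm 86.45 ub 0.07 z 43.61 Faxial -0.47 Flat -0.09 torque [ 0.05 -0.05 -0.01]
```

```bash
python3 -m pendant '[{"x":-0.1,"y":0,"z":0,"roll":0},{"x":0,"y":0,"z":0,"roll":0}]' >/dev/null; python3 pos.py | tail -1
```

```text
tip ua mm 87.38 ub 0.03 z 43.61 Faxial 0.37 Flat -0.78 torque [ 0.15 -0.02 -0.02]
```

```bash
python3 -m pendant '[{"x":-0.1,"y":0,"z":0,"roll":0},{"x":0,"y":0,"z":0,"roll":0}]' >/dev/null; python3 pos.py | tail -1;python3 -c "
from h import *
for i in range(3): print(ctrl.sense()['force'])"
```

```text
tip ua mm 87.92 ub 0.03 z 43.62 Faxial -1.90 Flat 0.07 torque [ 0.33 -0.06  0.01]
[ 0.56792517  1.81414773 -0.95819647]
[ 0.56792517  1.81414773 -0.95819647]
[ 0.56792517  1.81414773 -0.95819647]
```

```bash
python3 -m pendant '[{"x":-0.1,"y":0,"z":0,"roll":0},{"x":0,"y":0,"z":0,"roll":0}]' >/dev/null; python3 pos.py | tail -1; python3 meas.py m4
```

```text
tip ua mm 88.34 ub -0.00 z 43.70 Faxial -2.54 Flat -0.35 torque [ 0.39 -0.08 -0.07]
m4s housing ub -0.0466 0.046 mid by col [(0.02, np.float64(0.0278)), (0.06, np.float64(0.0008)), (0.1, np.float64(-0.0008))] z 0.0631
-0.06 52 ub [-0.0079  0.0077] z 0.0537
-0.05 47 ub [-0.0195  0.0198] z 0.0591
-0.04 20 ub [-0.0157  0.0214] z 0.0596
-0.02 13 ub [0.0062 0.0161] z 0.0458
-0.01 37 ub [0.0058 0.0242] z 0.0462
tongue ua max -0.005015189217157029
t 19.10 pos [ 0.5277 -0.2055  0.0437] yaw -15.35 tilt [ 0.001  0.005 -1.   ] F [ 0.9  2.3 -0.3] w 0.0131 d(cm) [11.8 -0.  -0. ] roll 0.05
TCP ua,ub -0.039656766432354586 -2.1240391945738513e-06 z 0.04369788951524394
```

View pics/m4d.png

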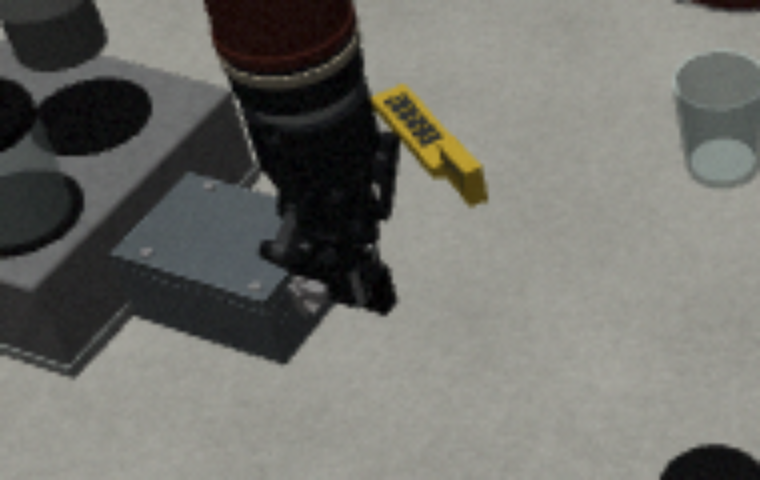

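```bash
python3 -m pendant '[{"x":-0.1,"y":0,"z":0,"roll":0},{"x":0,"y":0,"z":0,"roll":0}]' >/dev/null; python3 pos.py | tail -1
```

```text
tip ua mm 88.78 ub -0.05 z 43.75 Faxial -3.21 Flat 0.01 torque [ 0.64 -0.13 -0.01]
```

```bash
python3 -m pendant '[{"x":-0.1,"y":0,"z":0,"roll":0},{"x":0,"y":0,"z":0,"roll":0}]' >/dev/null; python3 pos.py | tail -1
```

```text
tip ua mm 89.13 ub -0.08 z 43.81 Faxial -4.19 Flat 0.18 torque [ 0.73 -0.17 -0.01]
```

```bash
python3 -m pendant '[{"x":0.1,"y":0,"z":0.06,"roll":0},{"x":0,"y":0,"z":0,"roll":0},{"x":0,"y":0,"z":0,"roll":0}]' >/dev/null; python3 pos.py
```

```text
t 19.68 pos [ 0.5277 -0.2056  0.0432] yaw -15.31 tilt [ 0.002  0.006 -1.   ] F [0.5 2.4 0.1] w 0.0132 d(cm) [ 1.181e+01  1.000e-02 -8.000e-02] roll 0.11
tip ua mm 88.38 ub -0.04 z 43.23 Faxial -2.43 Flat -0.19 torque [ 0.58 -0.11 -0.05]
```

```bash
python3 -m pendant '[{"x":0.08,"y":0,"z":0.06,"roll":0},{"x":0,"y":0,"z":0,"roll":0},{"x":0,"y":0,"z":0,"roll":0}]' >/dev/null; python3 pos.py
```

```text
t 19.93 pos [ 0.528  -0.2053  0.0428] yaw -15.33 tilt [ 0.002  0.005 -1.   ] F [0.  3.2 0.9] w 0.0132 d(cm) [ 1.178e+01 -1.000e-02 -1.400e-01] roll 0.09
tip ua mm 88.02 ub 0.13 z 42.81 Faxial -3.12 Flat -0.82 torque [ 0.43  0.02 -0.07]
```

```bash
python3 -m pendant '[{"x":0.08,"y":0,"z":0,"roll":0},{"x":0,"y":0,"z":0,"roll":0},{"x":0,"y":0,"z":0,"roll":0}]' >/dev/null; python3 pos.py
```

```text
t 20.18 pos [ 0.5281 -0.205   0.0428] yaw -15.35 tilt [ 0.001  0.004 -1.   ] F [0.1 2.2 1.2] w 0.0131 d(cm) [11.74 -0.02 -0.15] roll 0.07
tip ua mm 87.69 ub 0.18 z 42.83 Faxial -2.21 Flat -0.45 torque [ 0.33 -0.05 -0.05]
```

```bash
python3 -m pendant '[{"x":0.07,"y":0,"z":0,"roll":0},{"x":0,"y":0,"z":0,"roll":0},{"x":0,"y":0,"z":0,"roll":0}]' >/dev/null; python3 pos.py; python3 -m pendant '[{"x":0,"y":0,"z":0,"roll":0},{"x":0,"y":0,"z":0,"roll":0},{"x":0,"y":0,"z":0,"roll":0},{"x":0,"y":0,"z":0,"roll":0}]' 0; python3 pos.py
```

```text
t 20.43 pos [ 0.5282 -0.2047  0.0428] yaw -15.37 tilt [ 0.001  0.003 -1.   ] F [0.7 1.  1.2] w 0.0133 d(cm) [11.72 -0.03 -0.16] roll 0.05
tip ua mm 87.42 ub 0.26 z 42.80 Faxial -1.18 Flat 0.42 torque [ 0.21 -0.01 -0.02]
t: 20.77
ee_pos: [0.5283, -0.2054, 0.0428]
tool_rot: [0.795, 0.606, 0.001, -0.0]
force: [-0.7, 0.2, 0.5]
width: 0.0427
t 20.77 pos [ 0.5283 -0.2054  0.0428] yaw -15.38 tilt [ 0.001  0.002 -1.   ] F [-0.7  0.2  0.5] w 0.0427 d(cm) [11.78 -0.06 -0.17] roll 0.04
tip ua mm 88.02 ub 0.53 z 42.79 Faxial 0.00 Flat -0.69 torque [-0.01 -0.01 -0.01]
```

```bash
python3 -m pendant '[{"x":0,"y":0,"z":-0.5,"roll":0},{"x":0,"y":0,"z":-1,"roll":0},{"x":0,"y":0,"z":-2,"roll":0},{"x":0,"y":0,"z":-3,"roll":0},{"x":0,"y":0,"z":-3,"roll":0},{"x":-2,"y":0,"z":-2,"roll":0},{"x":-3,"y":0,"z":0,"roll":0},{"x":-3,"y":0,"z":0,"roll":0},{"x":0,"y":0,"z":0,"roll":0},{"x":0,"y":0,"z":0,"roll":0}]'; python3 -c "
from h import *
grab('wrist','w5'); grab('scene','s5')
A=cv2.imread('pics/s5.png')[140:260,90:280]; cv2.imwrite('pics/s5d.png',cv2.resize(A,(760,480)))"
```

```text
t: 21.6
ee_pos: [0.5067, -0.2856, 0.1717]
tool_rot: [0.795, 0.607, 0.001, 0.002]
force: [-0.3, 1.1, 0.7]
width: 0.0424
```

View pics/w5.png

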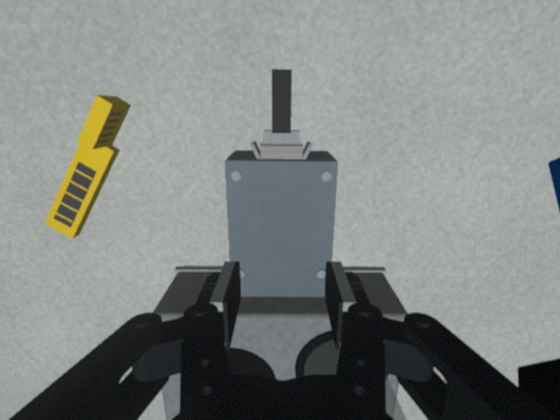

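View pics/s5d.png

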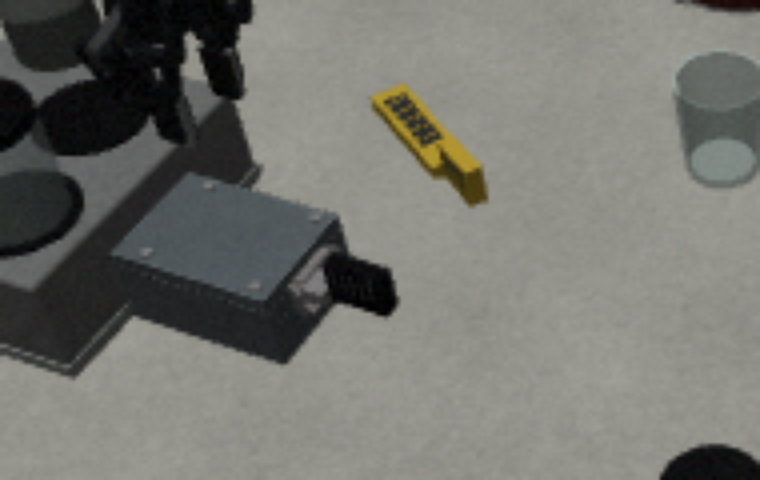

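The cartridge sits straight in the slot, with the handle at px (272–292, 69–132) of the wrist view. I'll check depth and level numerically.

```bash
python3 - <<'E'
from h import *
th=np.radians(74.58); a=-np.array([np.cos(th),np.sin(th)]); b=np.array([np.sin(th),-np.cos(th)])
for n in('w5','s5'):
    p,d,X=cloud(n); z=X[...,2]; U=X[...,:2]-np.array([.5172,-.2438]); ua=U@a; ub=U@b
    m=(d>0)&(ua>-.1)&(ua<-.014)&(abs(ub)<.02)&(z>.062)&(z<.078)
    print(n,m.sum(),'ua',np.percentile(ua[m],[1,99]).round(4),'ub',np.percentile(ub[m],[2,98]).round(4),'slope z',np.polyfit(ua[m],z[m],1).round(4),'yaw slope',np.polyfit(ua[m],ub[m],1).round(4),'z',np.median(z[m]))
    h=(d>0)&(z>.059)&(z<.067)&(ua>-.003)&(ua<.1)&(abs(ub)<.06); print('housing front ua',np.percentile(ua[h],.5))
p,d,X=cloud('s5'); z=X[...,2]; m=(d>0)&(z>.085)&(z<.115)&(X[...,0]>.6)&(X[...,0]<.75)&(abs(X[...,1])<.15)
print('jar',cv2.minAreaRect((X[m][:,:2]*1000).astype(np.float32)))
print(ctrl.sense()['force'],ctrl.sense()['ee_pos'])
E
```

```text
w5 1239 ua [-0.062  -0.0188] ub [-0.0055  0.0081] slope z [0.0039 0.0706] yaw slope [-0.0098  0.0008] z 0.07048041612797096
housing front ua 0.0032021773741061407
s5 97 ua [-0.0645 -0.0196] ub [-0.0074  0.0079] slope z [0.0229 0.0691] yaw slope [0.0281 0.0028] z 0.06867365040360629
housing front ua 0.0008396344568305509
jar ((708.109130859375, 62.34294128417969), (62.01144790649414, 62.332176208496094), 57.68485641479492)
[-0.07986124  0.33856486  0.23346571] [ 0.50686048 -0.28479621  0.17120159]
```

```bash
python3 -c "
from h import *
print(order.hand_in(), ctrl.sense()['t'])"
```

```text
the job is handed in; nothing more can be done
the job is handed in; nothing more can be done
```

I drew the cartridge out of the stand by its tongue and laid it flat on the bench. After letting go, I picked it up by the handle, pushed it into the slot up to the stop and let go again. The job was handed in at about 22 s of the 54 s allowed, and no verdict is reported.

- **Stop:** I first felt it about 87 mm in. It pushed back at roughly 2.3 N per mm, as the buffer should. The largest push I read was about 4.2 N. I backed off to about 1 N before letting go.
- **Depth and alignment:** In the last wrist picture the handle's front edge was 18.8 mm from the slot face, so the tongue tip is about 87 mm in, within about 1 mm of where I felt the stop. That picture puts the cartridge level and straight to about 0.01 rad; the coarser scene view says 0.02–0.03 rad. Both are well inside 0.12.
- **Surroundings:** The jar measured within about 1 mm of its first position, which is camera noise. The gripper is open, clear above the housing, with no force beyond noise.
- **Problems on the way:** The arm blocked the top camera during insertion, so I aligned the tongue from the scene camera alone. The arm also strayed a few millimetres on the longer moves, and I corrected that before each grasp and the insertion.

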